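# Hang a salvaged suspension link and lock it on its peg

## Task

Slide the rack's red keeper along its rail to the far end, well clear of the peg, and hang the yellow-banded aluminium suspension link on the peg by its empty eye so that it hangs down from it freely and still. Then slide the keeper fully home again so that it closes the peg off, and leave the other parts on the bench where they are.

Things in the scene. Friction and masses are not known exactly. Their poses are not given: they have to be found in the camera images.
- link: Aluminium link to hang, 182 mm long, 0.55 kg, lying with its eye axes level. Origin under its middle, on the bench; x along it from empty to bushed eye, y the eyes' axis, z up. Rod 14 mm wide (y), 16 to 36 mm above the origin, clear for 78 mm between the eyes, with a yellow band near the bushed eye. Eyes: round bosses, 52 mm outside, 32 mm wide along y, centres 26 mm above the origin.
- link_eye (a point): Centre of the link's empty eye (65 mm from the middle, on -x): an open hole 34 mm across, right through along y.
- link_bush (a point): Centre of the link's other eye (65 mm from the middle, on +x), filled with black rubber and a steel sleeve: nothing goes through it.
- rack: Fixed blue-green rack. Origin on the bench under the peg's post; x away from the robot, y left along the rail, z up. Flat-bar steel peg, 14 wide, 12 mm high, points to -x at y = 0; its centre line rises from 197 mm high at the post (face at x = -12 mm) to 206 at the tip (x = -95). Rail (top 224 mm high) and second post reach y = 200 mm; only the 12 mm base plate reaches past y = -18, to -40.
- peg_mid (a point): Middle of the peg's centre line, 52 mm out from the rack's origin and 202 mm high; axes as the rack's.
- keeper (a joint): Red keeper's place on the rail, m: 0 = closed, its tab in front of the peg's tip; grows as it slides to the rack's +y; 0.10 = fully open. Stops at both ends; stays where left (1.5 N friction). Its arm, 26 mm wide, runs forward over the peg, 240 to 248 mm high; the tab, 32 mm wide, hangs at x = -105 to -113 mm, 182 to 248 mm high.
- keeper_grip (a point): Point in the keeper's square upright grip, 24 x 24 mm, from 240 to 288 mm high; this point is on its axis, 276 mm high. Moves with the keeper.
- hub: Dark steel wheel hub, round flange 104 mm across and 50 mm high; origin under its centre. Leave it.
- sleeve: Black rubber bush, flange 48 mm across, 42 mm high, standing near the link; origin under its centre. Leave it.
- bracket: Rusty angle bracket, 70 x 34 mm and 46 mm high, near the link; origin under its centre. Leave it.
- old_link: Rusty shorter link, 152 mm long, 52 mm high, both eyes filled, no yellow band; origin under its middle. Leave it.
- spray: Spray can 60 mm across and 180 mm high, blue band; origin under its centre. Leave it.
- spanner: Steel spanner 190 mm long lying on the bench. Leave it.
Things that resemble listed ones, but are neither listed nor needed, are in the scene too. Leave any pink or purple look-alike of the link alone.

How it is judged (in metres and radians):
On the way, in this order (a step that is already met when the one before it is completed fails the run):
1. the keeper is slid clear of the peg (at least 50 mm open) (value of joint keeper above 0.05 m), for 0.1 s.
2. the link's empty eye is on the peg (x of link_eye in the frame of peg_mid between -0.037 and 0.034 m and y of link_eye in the frame of peg_mid between -0.015 and 0.015 m and z of link_eye in the frame of peg_mid between -0.026 and 0.015 m), for 0.2 s.
At the end, for the whole second after the job is handed in: Peg through the link's empty eye (eye centre within 15 mm sideways of the peg, 26 mm below to 15 above, 15 to 89 mm out from the rack's origin); link hanging, bushed eye below the empty one within 50 mm sideways, at rest (under 50 mm/s); keeper closed to 8 mm (all of step 2 and horizontal distance between link_eye and link_bush below 0.05 m and z of link_bush in the frame of peg_mid below -0.1 m and value of joint keeper below 0.008 m and linear speed of link below 0.05 m/s); the robot touches nothing.
It fails at once if another part on the bench (hub, spray can, rusty link, spanner, rubber bush, bracket) is moved by more than 30 mm (distance of any of hub, spray, old_link, spanner, sleeve, bracket from where it was at the start of the episode above 0.03 m).
It also fails if it takes over 69 s, if anything falls off the work surface, if the arm or the gripper's body presses on something with over 40 N, if the wrist force passes 120 N, or if a joint passes its speed limit or range.

## Robot

A 6-joint arm with a two-finger parallel gripper is mounted at the origin on the work surface. World frame = base frame: x ahead of the robot, y to its left, z up, the work surface at z = 0. Lengths are in mm, angles in rad, forces in N, time in s.
With the tool pointing down it reaches from about 300 to 775 mm from the base axis. Payload 14.6 kg.
Tool frame: the origin (TCP) lies at the very end of the fingers, on their centre line; the grasp point (between the pads) lies 19 mm behind it; z points along the fingers, y is the line along which they close (so a half turn about z gives the same grasp; the last joint's range is limited). The gripper opens to 94 mm and grips with 3 to 60 N. Pads are 16 mm wide; open, the fingers measure 119 mm over their backs; the gripper's body (75 mm by 177 mm) begins 78 mm behind the grasp point.
Start: joints at [-1.183, 0.3, 1.521, -0, 1.321, -0.067], TCP at [241.597, -494.085, 205.446] pointing down, gripper open.
Joint ranges: [-3.03, 3.03], [-0.79, 2.21], [0.23, 2.52], [-1.04, 4.18], [0, 3.07], [-2.55, 2.55]. Speed limits (rad/s): [2.22, 2.22, 2.57, 3.14, 3.14, 3.14].

## Interface

Orientations are given as [roll, pitch, yaw] about the fixed x, y, z axes, in that order (R = Rz(yaw) Ry(pitch) Rx(roll)).
In Python, from cell import manip gives the robot as it stands.
- The arm moves only by the tool servo_tool, never from a script. Its argument "rows" is a list of rows, each a list of 7 numbers: the turn, a rotation vector about the world's x, y, z in degrees, then the shift along the world's x, y, z in mm, then the closure, from 0 (fully open) to 1 (shut). In form: [[rx, ry, rz, dx, dy, dz, fingers], ...]. A call has 1 to 20 rows; each row shifts and turns the commanded pose from where the row before left it; what a row does not reach is not made up. A row lasts 1/8 s, in which the tool goes at most 62.5 mm and 10.7 degrees, less where a joint would pass 70% of its speed; a pose out of reach is approached as far as the arm can. A call with a gripper value outside its range is refused whole. The fingers move at their own pace and stop on an object; "grip_force" is the grip in N (left out, the last holds). Time passes only in rows, so rows that do not move let the fingers close. It gives the time, the measured TCP pose, the force, the opening and the grip force at its end, in the units of the state.
- manip.read_state(): the state, without advancing time (a new reading comes with each control period).
- manip.camera(name): name is "side" or "top"; returns the picture (420x560x3 uint8, red, green, blue); there is no depth.
- manip.camera_info(name): a dict with "fx", "fy", "cx", "cy" (pixels), "D" ([k1, k2, p1, p2, k3] as OpenCV has them; the pictures are not rectified), "position" and "rotation" of the camera in the world. Camera axes: x right, y down, z forward; pixel columns grow to the right and rows downward; lengths in mm; the calibration is good to about 2 mm. A picture is of the moment at which its call begins. camera_info takes no time and is no camera call.
- manip.sign_off(): hands the job in; it is judged then, once.
The state is a dict: "clock": time; "joints": joint angles; "qd": joint speeds; "effort": joint torques, N m; "eef_pos": TCP position; "eef_rot": TCP orientation; "wrist_force": force on the tool from outside, world axes, zero at the start; "moment": the same for the moment, N m; "finger_gap": finger opening in mm; "finger_force": force on a finger pad.
Only numpy, scipy, OpenCV 4.12 (cv2) and the standard library are available. Lean on these libraries where they do the work, as an engineer would, in place of code of your own. Each camera call takes 0.05 s, during which the arm holds its last target. There are 200 camera calls.

## Working session

There is one attempt and no reset: what is moved stays moved. The work goes in short steps, Python scripts to look and compute and a tool call to move; the robot and the scene stay as the last step left them, time stands still between calls to the robot, and variables do not carry over. Pictures are saved under pics/ and viewed, at most 11 in all, crops included, and the job is handed in when it is done.

Besides the shell and the picture viewer there is one more tool, called after "Call:" by a JSON object that holds its "fn" and its "kwargs". servo_tool: Moves the arm, as the interface text tells. Its arguments: {"type":"object","properties":{"rows":{"type":"array","items":{"type":"array","items":{"type":"number"}}},"grip_force":{"type":"number"}},"required":["rows"]}

```bash
mkdir -p pics; python3 - <<'E'
from cell import manip
import cv2
for n in("side","top"):
    cv2.imwrite(f"pics/{n}0.png",cv2.resize(manip.camera(n)[:,:,::-1],(800,600),interpolation=cv2.INTER_CUBIC)); print(n,manip.camera_info(n))
s=manip.read_state();print(s["clock"],s["eef_pos"],s["eef_rot"],s["finger_gap"])
E
```

```text
side {'fx': 450.7947442300822, 'fy': 450.7947442300822, 'cx': 279.4858353205692, 'cy': 209.57879598069684, 'D': array([-0.14896578,  0.        ,  0.        ,  0.        ,  0.        ]), 'position': array([-111.88606172,  637.58904475,  823.80100179]), 'rotation': array([-2.19963470e+00,  1.53658977e-03, -2.35958176e+00])}
top {'fx': 466.2922413923326, 'fy': 466.2922413923326, 'cx': 282.78144178438066, 'cy': 203.49596400415697, 'D': array([-0.10777203,  0.        ,  0.        ,  0.        ,  0.        ]), 'position': array([ 255.40577818,   25.5148246 , 1434.11277623]), 'rotation': array([-2.94768117,  0.00384568, -1.59927218])}
0.1 [ 241.52177157 -493.87844067  204.9408768 ] [-3.14056889e+00 -5.57072359e-05  4.54818312e-01] 94.00500664289149
```

View pics/side0.png

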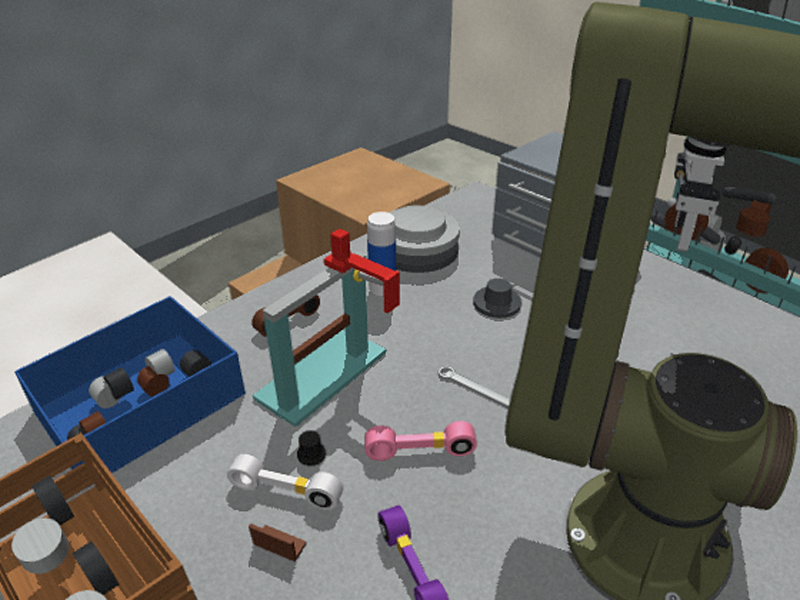

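View pics/top0.png

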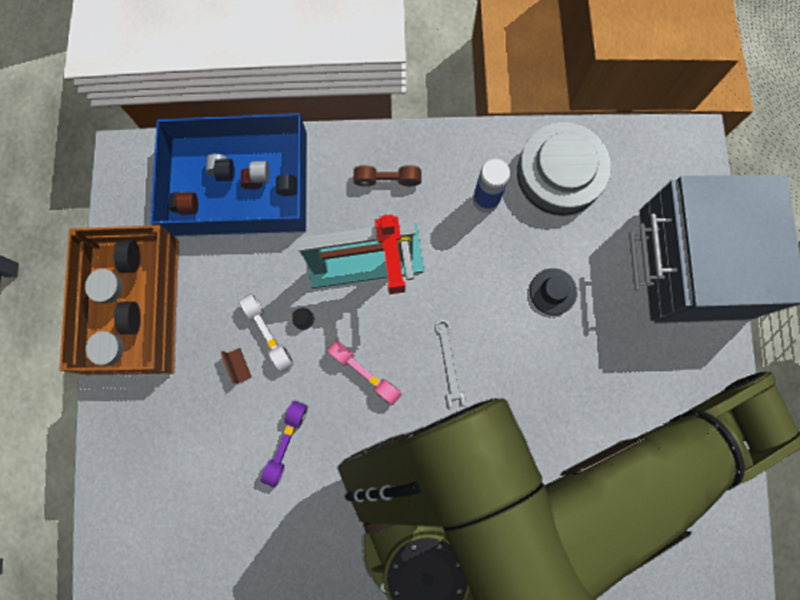

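The side view shows the rack at (250-400, 230-415), with the keeper grip at (341,245). There are three links with yellow bands: silver at side (285,480) / top (266,335), pink at side (420,440) / top (365,372) and purple at side (410,555) / top (284,445). Only the silver one fits, since it is aluminium and has one open eye. I'll confirm it in enlarged crops.

```bash
python3 - <<'E'
from cell import manip
import cv2
def crop(n,x,y,w,h,s,f):
    im=manip.camera(n)[y:y+h,x:x+w,::-1]
    cv2.imwrite(f,cv2.resize(im,None,fx=s,fy=s,interpolation=cv2.INTER_CUBIC))
crop("top",150,140,160,120,5,"pics/topc.png")
crop("side",150,150,160,120,5,"pics/sidec1.png")
crop("side",150,260,160,120,5,"pics/sidec2.png")
E
```

```text
(no output)
```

View pics/topc.png

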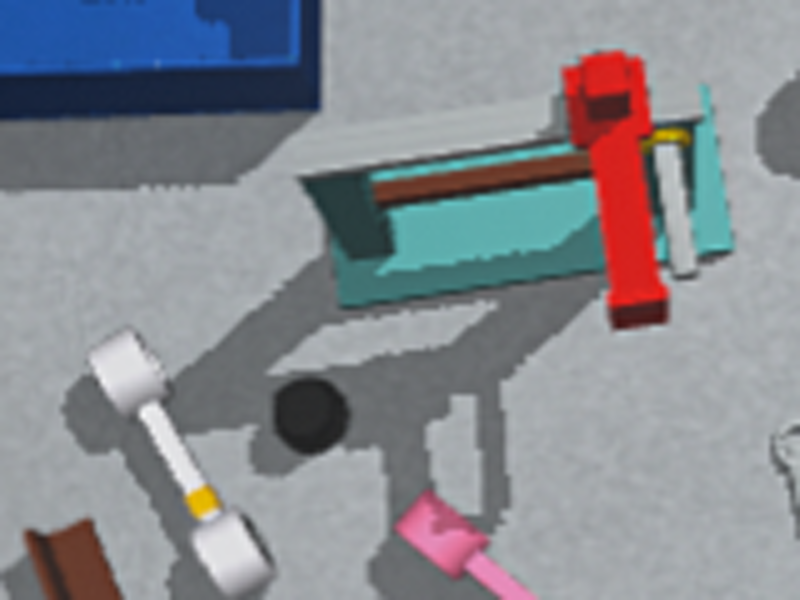

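View pics/sidec1.png

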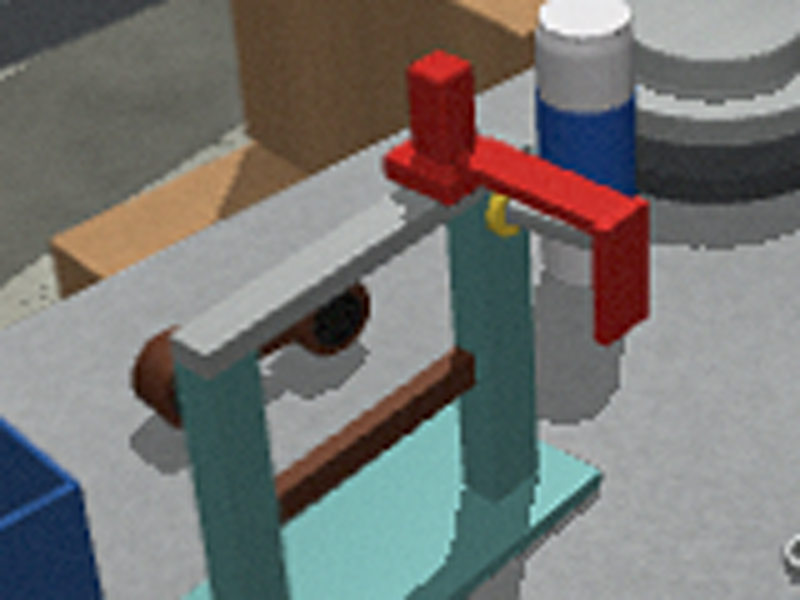

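View pics/sidec2.png

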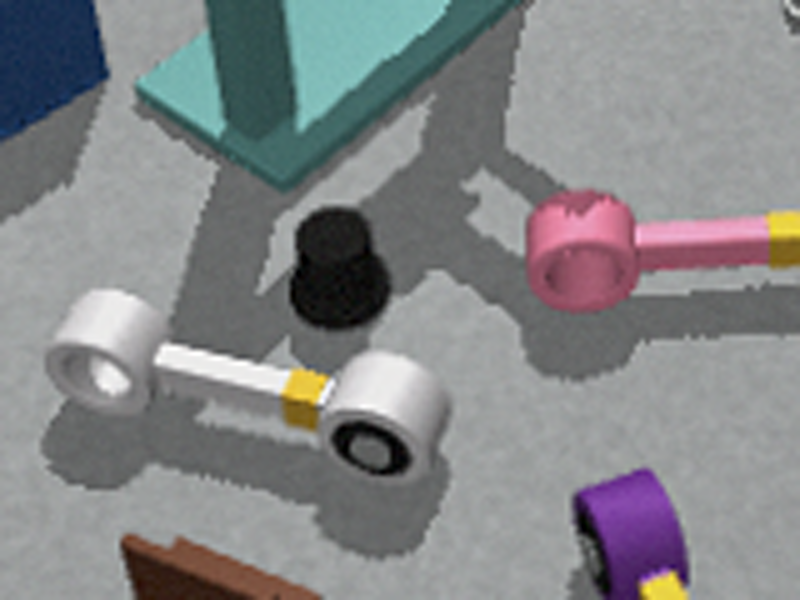

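The top crop shows the silver link, with its eye boss at (129,372), the bush at (234,557) and the yellow band at (203,501). The side crop 2 shows its open hole at (97,370) and the black-filled eye at (371,448), so this is the right link. In side crop 1 the grip top is at (441,65) and the tab's bottom corners are at (600,345) and (648,318).

```bash
cat > h.py <<'E'
import numpy as np,cv2
from cell import manip
from scipy.spatial.transform import Rotation as R
from scipy.optimize import least_squares
def cam(n):
    c=manip.camera_info(n);r,p,y=c["rotation"]
    Rw=R.from_euler("xyz",[r,p,y]).as_matrix()
    K=np.array([[c["fx"],0,c["cx"]],[0,c["fy"],c["cy"]],[0,0,1]])
    return Rw,np.array(c["position"]),K,np.array(c["D"])
C={n:cam(n) for n in("side","top")}
def proj(n,X):
    Rw,t,K,D=C[n]; return cv2.projectPoints(np.atleast_2d(X).astype(float),cv2.Rodrigues(Rw.T)[0],-Rw.T@t,K,D)[0].reshape(-1,2)
OFF={"t":("top",150,140),"s1":("side",150,150),"s2":("side",150,260)}
def px(k,u,v):
    n,ox,oy=OFF[k]; return n,np.array([ox+(u+.5)/5-.5,oy+(v+.5)/5-.5])
def tri(obs):
    f=lambda X:np.concatenate([proj(n,X)[0]-p for n,p in obs])
    s=least_squares(f,[450,50,100]);return s.x,s.fun
def place(p,X):
    c,s=np.cos(p[2]),np.sin(p[2]);return np.array([p[0]+c*X[0]-s*X[1],p[1]+s*X[0]+c*X[1],X[2]])
E
python3 - <<'E'
from h import *
np.set_printoptions(precision=2,suppress=True)
for nm,o in dict(grip=[("t",606,72),("s1",441,65)],tabBL=[("t",613,328),("s1",600,345)],tabBR=[("t",668,321),("s1",648,318)],tabTR=[("t",667,296),("s1",648,205)],baseFR=[("t",735,250),("s1",602,477)],baseFL=[("t",341,305),("s2",287,185)],eye=[("t",129,372),("s2",105,358)],bush=[("t",234,557),("s2",385,425)],band=[("t",203,501),("s2",308,388)]).items():
    print(nm,*tri([px(*a) for a in o]))
# rack fit: x,y,yaw,kx(grip x),xb(base front x)
def fr(p):
    e=[]
    for k,u,v,X in [("t",606,72,(p[3],0,288)),("s1",441,65,(p[3],0,288)),("t",613,328,(-113,16,182)),("t",668,321,(-113,-16,182)),("t",667,296,(-113,-16,248)),("t",608,303,(-113,16,248)),("s1",600,345,(-113,16,182)),("s1",648,318,(-113,-16,182)),("s1",648,205,(-113,-16,248)),("t",735,250,(p[4],-40,12)),("s1",602,477,(p[4],-40,12)),("t",341,305,(p[4],p[5],12)),("s2",287,182,(p[4],p[5],12)),("t",684,273,(-95,0,212))]:
        n,q=px(k,u,v);e.append(proj(n,place(p,X))[0]-q)
    return np.concatenate(e)
s=least_squares(fr,[530,-20,0,0,-60,220],loss="soft_l1");print("rack",s.x,s.x[2]*57.3);print(fr(s.x).reshape(-1,2))
def fl(p):
    e=[]
    for k,u,v,X in [("t",129,372,(-65,0,35)),("t",234,557,(65,0,35)),("t",150,406,(-41,0,36)),("t",212,518,(41,0,36)),("s2",97,370,(-65,-16,26)),("s2",371,448,(65,-16,26))]:
        n,q=px(k,u,v);e.append(proj(n,place(p,X))[0]-q)
    return np.concatenate(e)
s=least_squares(fl,[400,200,-2.6],loss="soft_l1");print("link",s.x,s.x[2]*57.3);print(fl(s.x).reshape(-1,2))
E
```

```text
grip [610.82  50.74 288.09] [-0.09 -0.1   0.12  0.03]
tabBL [499.34  53.97 182.69] [-0.6  -0.71  0.79  0.15]
tabBR [500.93  22.49 181.47] [-0.11 -0.13  0.15  0.03]
tabTR [501.14  22.55 246.45] [-0.01 -0.01  0.02  0.  ]
baseFR [579.69 -20.82   7.61] [-0.25 -0.3   0.34  0.06]
baseFL [550.02 225.43   8.72] [ 0.15  0.16 -0.17 -0.03]
eye [510.21 356.75  24.36] [-0.4  -0.39  0.4   0.08]
bush [394.25 290.55  24.86] [-0.37 -0.42  0.39  0.08]
band [426.59 306.7   35.57] [-0.08 -0.09  0.08  0.02]
rack [612.6   49.02 -18.74  -1.09 -44.01 182.04] -1074.0415058504122
[[ 0.62 -0.37]
 [ 0.51 -0.32]
 [-0.25 -0.39]
 [ 0.34 -0.53]
 [ 0.49 -0.44]
 [ 0.07 -0.22]
 [ 1.31  0.36]
 [ 0.23 -0.54]
 [ 0.18 -0.91]
 [-8.28  1.7 ]
 [-4.65  4.25]
 [ 0.    0.05]
 [-0.22 -0.29]
 [-9.7   1.16]]
link [452.07 320.53 -52.91] -3031.6012193845136
[[ 0.43 -0.69]
 [-0.62 -1.  ]
 [-0.22 -0.85]
 [-0.03 -0.1 ]
 [ 0.82  1.67]
 [ 0.63  0.44]]
```

The heights agree with the text. The peg lies beside the keeper, so the keeper starts partly open, and I'll refit with its position as a free parameter.

```bash
python3 - <<'E'
from h import *
np.set_printoptions(precision=2,suppress=True)
def fr(p):
    e=[];q0=p[6]
    for k,u,v,X in [("t",606,72,(p[3],q0,288)),("s1",441,65,(p[3],q0,288)),("t",613,328,(-113,q0+16,182)),("t",668,321,(-113,q0-16,182)),("t",667,296,(-113,q0-16,248)),("t",608,303,(-113,q0+16,248)),("s1",600,345,(-113,q0+16,182)),("s1",648,318,(-113,q0-16,182)),("s1",648,205,(-113,q0-16,248)),("t",735,250,(p[4],-40,12)),("s1",602,477,(p[4],-40,12)),("t",341,305,(p[4],p[5],12)),("s2",287,182,(p[4],p[5],12)),("t",684,273,(-95,0,212)),("t",672,145,(-13,0,203))]:
        n,q=px(k,u,v);e.append(proj(n,place(p,X))[0]-q)
    return np.concatenate(e)
s=least_squares(fr,[610,10,.12,0,-50,200,30],loss="soft_l1");p=s.x;print("rack",p,p[2]*57.3);print(fr(p).reshape(-1,2))
for X in [(-52,0,202),(-95,0,206),(p[3],p[6],276),(p[3],100,276),(p[3],0,276),(p[3],p[5],0)]:print(X,place(p,X))
E
```

```text
rack [614.58  23.33   0.11  -0.65 -41.79 208.08  27.69] 6.427166776753104
[[-0.1  -0.09]
 [ 0.1   0.06]
 [-0.62  0.03]
 [-0.04 -0.19]
 [ 0.08 -0.08]
 [-0.32  0.22]
 [ 1.33  0.76]
 [ 0.18 -0.19]
 [ 0.14 -0.57]
 [-0.1   0.06]
 [ 0.93 -0.83]
 [ 0.    0.03]
 [-0.24 -0.3 ]
 [ 0.1   0.13]
 [-1.76 -2.57]]
(-52, 0, 202) [562.91  17.51 202.  ]
(-95, 0, 206) [520.18  12.7  206.  ]
(np.float64(-0.6481178840905656), np.float64(27.6892275706299), 276) [610.84  50.77 276.  ]
(np.float64(-0.6481178840905656), 100, 276) [602.75 122.63 276.  ]
(np.float64(-0.6481178840905656), 0, 276) [613.94  23.26 276.  ]
(np.float64(-0.6481178840905656), np.float64(208.07617534358994), 0) [590.65 230.03   0.  ]
```

The rack's origin is at (614.6, 23.3) with a yaw of 6.4°, and the keeper is 28 mm open. The link is at (452, 321) with a yaw of -151.6°. I'll start with the keeper.

Call:
{"fn": "servo_tool", "kwargs": {"rows": [[0, 0, -1.6, 30.8, 45.4, 34, 0], [0, 0, -1.6, 30.8, 45.4, 34, 0], [0, 0, -1.6, 30.8, 45.4, 34, 0], [0, 0, -1.6, 30.8, 45.4, 34, 0], [0, 0, -1.6, 30.8, 45.4, 0, 0], [0, 0, -1.6, 30.8, 45.4, 0, 0], [0, 0, -1.6, 30.8, 45.4, 0, 0], [0, 0, -1.6, 30.8, 45.4, 0, 0], [0, 0, -1.6, 30.8, 45.4, 0, 0], [0, 0, -1.6, 30.8, 45.4, 0, 0], [0, 0, -1.6, 30.8, 45.4, 0, 0], [0, 0, -1.6, 30.8, 45.4, 0, 0], [0, 0, 0, 0, 0, 0, 0], [0, 0, 0, 0, 0, 0, 0]]}}

```text
clock: 2.0
eef_pos: [607.1, 44.7, 336.9]
eef_rot: [3.141, 0.001, 0.12]
wrist_force: [0.4, 0.7, -0.7]
finger_gap: 94.0
finger_force: 0.0
```

```bash
python3 - <<'E'
from cell import manip
s=manip.read_state();print({k:s[k] for k in("clock","joints","eef_pos","eef_rot","wrist_force")})
E
```

```text
{'clock': 2.0, 'joints': array([ 1.33863743e-02,  3.82914185e-01,  1.11265166e+00, -1.72338111e-04,
        1.64654896e+00,  1.46409689e+00]), 'eef_pos': array([607.11502712,  44.68432284, 336.89395423]), 'eef_rot': array([3.14147739e+00, 5.37480071e-04, 1.20072782e-01]), 'wrist_force': array([ 0.39114678,  0.72533791, -0.70310408])}
```

Call:
{"fn": "servo_tool", "kwargs": {"rows": [[0, 0, 0, 3.8, 6.1, 0, 0], [0, 0, 0, 0, 0, -20, 0], [0, 0, 0, 0, 0, -25, 0], [0, 0, 0, 0, 0, -20, 0], [0, 0, 0, 0, 0, -15, 0], [0, 0, 0, 0, 0, 0, 0.5], [0, 0, 0, 0, 0, 0, 0.9], [0, 0, 0, 0, 0, 0, 0.9], [0, 0, 0, 0, 0, 0, 0.9], [0, 0, 0, 0, 0, 0, 0.9]], "grip_force": 8}}

```text
clock: 3.25
eef_pos: [611.1, 51.1, 257.3]
eef_rot: [-3.142, -0.0, 0.12]
wrist_force: [-0.5, -0.1, 0.1]
finger_gap: 46.9
finger_force: 0.0
```

```bash
python3 - <<'E'
from cell import manip
s=manip.read_state();print({k:s[k] for k in("clock","joints","eef_pos","eef_rot","wrist_force")})
E
```

```text
{'clock': 3.25, 'joints': array([2.36912881e-02, 4.12995918e-01, 1.24967740e+00, 3.36614507e-05,
       1.47872241e+00, 1.47474905e+00]), 'eef_pos': array([611.12921201,  51.10049535, 257.31470583]), 'eef_rot': array([-3.14157817e+00, -1.99234301e-04,  1.19735476e-01]), 'wrist_force': array([-0.47359693, -0.06788191,  0.06332541])}
```

Call:
{"fn": "servo_tool", "kwargs": {"rows": [[0, 0, 0, 0, 0, 0, 0.9], [0, 0, 0, 0, 0, 0, 0.9], [0, 0, 0, 0, 0, 0, 0.9], [0, 0, 0, 0, 0, 0, 0.9], [0, 0, 0, -0.8, 7, 0, 0.9], [0, 0, 0, -0.8, 7, 0, 0.9], [0, 0, 0, -0.8, 7, 0, 0.9], [0, 0, 0, -0.8, 7, 0, 0.9], [0, 0, 0, -0.8, 7, 0, 0.9], [0, 0, 0, -0.8, 7, 0, 0.9], [0, 0, 0, -0.8, 7, 0, 0.9], [0, 0, 0, -0.8, 7, 0, 0.9], [0, 0, 0, -0.8, 7, 0, 0.9], [0, 0, 0, -0.8, 7, 0, 0.9], [0, 0, 0, 0, 0, 0, 0.9], [0, 0, 0, 0, 0, 0, 0.9]]}}

```text
clock: 5.25
eef_pos: [602.5, 121.9, 257.1]
eef_rot: [-3.141, 0.001, 0.12]
wrist_force: [-6.9, 1.0, 2.0]
finger_gap: 24.2
finger_force: 8.0
```

Call:
{"fn": "servo_tool", "kwargs": {"rows": [[0, 0, 0, 0, 0, 0, 0.3], [0, 0, 0, 0, 0, 0, 0], [0, 0, 0, 0, 0, 0, 0], [0, 0, 0, 0, 0, 0, 0], [0, 0, 0, 0, 0, 30, 0], [0, 0, 0, 0, 0, 40, 0], [0, 0, 0, 0, 0, 30, 0], [0, 0, 0, 0, 0, 0, 0]]}}

```text
clock: 6.25
eef_pos: [603.5, 121.1, 359.2]
eef_rot: [-3.141, -0.004, 0.12]
wrist_force: [0.0, 0.4, -0.4]
finger_gap: 93.5
finger_force: 0.0
```

```bash
cat > k.py <<'E'
from h import *
def fk(q,m):
    lat,h,a1,L2,a3,L3,d6=m
    Rz=lambda a:R.from_euler("z",a);Ry=lambda a:R.from_euler("y",a)
    r2=Rz(q[0])*Ry(q[1]);r3=r2*Ry(q[2]);r6=r3*Rz(q[3])*Ry(q[4])*Rz(q[5]+np.pi/2)
    return np.array([0,0,h])+Rz(q[0]).apply([a1,lat,0])+r2.apply([0,0,L2])+r3.apply([a3,0,L3])+r6.apply([0,0,d6]),r6
D=[([-1.183,.3,1.521,0,1.321,-.067],[241.597,-494.085,205.446]),
([.0133864,.3829142,1.1126517,0,1.646549,1.4640969],[607.115,44.684,336.894]),
([.0236913,.4129959,1.2496774,0,1.4787224,1.474749],[611.129,51.1005,257.3147])]
E
python3 - <<'E'
from k import *
np.set_printoptions(precision=3,suppress=True)
s=manip.read_state();print(s["clock"],repr(s["joints"]),s["eef_pos"],s["eef_rot"],s["finger_gap"])
D.append((list(s["joints"]),list(s["eef_pos"])))
f=lambda m:np.concatenate([fk(q,m)[0]-p for q,p in D]+[(np.array(m)-[36.7,300,0,450,0,450,200])*1e-3])
r=least_squares(f,[36.7,300,0,450,0,450,200]);print(r.x);print(r.fun)
print(fk(s["joints"],r.x)[1].as_euler("xyz"))
# spray/hub positions
for nm,u,v,z in[("sprayTop",494,172,180),("sprayBot",490,205,0)]:
    q=(np.array([u,v])+.5)*.7-.5
    print(nm,least_squares(lambda X:proj("top",[X[0],X[1],z])[0]-q,[600,-100]).x)
import cv2;cv2.imwrite("pics/a.png",np.vstack([cv2.resize(manip.camera("top")[130:280,150:400,::-1],(500,300)),cv2.resize(manip.camera("side")[140:290,130:380,::-1],(500,300))]))
E
```

```text
6.25 array([0.139, 0.398, 1.043, 0.   , 1.697, 1.59 ]) [603.516 121.117 359.247] [-3.141 -0.004  0.12 ] 93.51997876436879
[ 36.645 223.678   0.296 423.869  40.798 447.334 272.898]
[-0.163 -0.06  -0.016 -0.003  0.092 -0.003  0.007  0.036  0.029 -0.007
  0.045 -0.01  -0.    -0.076  0.    -0.026  0.041 -0.003  0.073]
[-3.141 -0.004  0.12 ]
sprayTop [ 738.597 -162.993]
sprayBot [ 729.077 -176.324]
```

View pics/a.png

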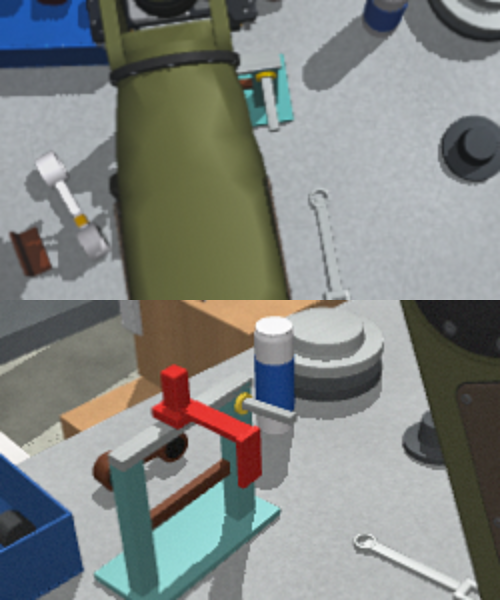

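The keeper is at its far end, about 99 mm open, and the peg is clear: its tip is at about (295,415) in the lower half of the picture. Next I'll check the IK for the sideways hanging pose.

```bash
cat >> k.py <<'E'
M=[36.645,223.678,.296,423.869,40.798,447.334,272.898]
lo=np.array([-3.03,-.79,.23,-1.04,0,-2.55]);hi=np.array([3.03,2.21,2.52,4.18,3.07,2.55])
def ik(p,r,q0):
    def f(q):
        a,b=fk(q,M);return np.r_[(a-p)/100,(r.inv()*b).as_rotvec()*3]
    s=least_squares(f,np.clip(q0,lo+1e-3,hi-1e-3),bounds=(lo,hi));return s.x,np.abs(s.fun).max()
RK=np.array([614.58,23.33,.1122])
def rk(x,y,z):return place(RK,(x,y,z))
E
python3 - <<'E'
from k import *
np.set_printoptions(precision=2,suppress=True)
psi=RK[2]
for flip in(0,np.pi):
  # down grasp with yaw 28.4 (or flipped), TCP at rod mid
  yaw=np.radians(28.4)+flip
  q,e=ik([452,321,7+40],R.from_euler("xyz",[np.pi,0,yaw]),[.6,.4,1.3,0,1.4,1.7-flip]);print("grasp",q,e)
  r1=R.from_euler("xyz",[np.pi,0,yaw+np.radians(68)])
  for t in(0,30,60,75,90):
    r=R.from_rotvec(np.radians(t)*np.array([np.cos(psi),np.sin(psi),0]))*r1
    y=19*np.sin(np.radians(t))
    q,e=ik(rk(-135,y,137-19*np.cos(np.radians(t))),r,q if t else [0,.4,1.5,0,1.3,1.4-flip-0.5]);print(t,q,round(e,4))
  for x in(-100,-50):
    q,e=ik(rk(x,19,137),r,q);print(x,q,round(e,4))
E
```

```text
grasp [ 0.55  0.49  1.66 -0.    1.    1.63] 5.798858401552953e-10
0 [-0.06  0.24  1.81  0.    1.09 -0.17] 0.0
30 [-0.31  0.35  1.76  0.49  1.3  -0.62] 0.0
60 [-0.46  0.57  1.7   0.82  1.61 -0.87] 0.0
75 [-0.5   0.7   1.66  0.94  1.78 -0.94] 0.0
90 [-0.51  0.83  1.63  1.06  1.95 -0.99] 0.0
-100 [-0.48  0.87  1.54  1.11  1.95 -0.93] 0.0
-50 [-0.43  0.94  1.4   1.17  1.96 -0.84] 0.0
grasp [ 0.55  0.49  1.66 -0.    1.   -1.52] 5.767269083019033e-10
0 [ 0.22  0.22  1.96 -0.42  0.9  -2.55] 0.8775
30 [ 0.2   0.13  2.   -0.12  0.8  -2.55] 1.5839
60 [ 0.13  0.04  1.94  0.29  0.91 -2.55] 2.0592
75 [-0.11  0.22  1.66  0.66  1.35 -2.55] 2.6535
90 [-0.38  1.52  0.23  1.85  2.55 -2.55] 1.8527
-100 [-0.36  1.51  0.23  1.82  2.5  -2.55] 1.6416
-50 [-0.35  1.5   0.23  1.77  2.42 -2.55] 1.742
```

The IK works for the yaw 28.4° branch. I'll grasp with the tool tilted 25° toward the bush and the fingers only partly open, because the rubber bush and the bracket are close by.

Call:
{"fn": "servo_tool", "kwargs": {"rows": [[0, 0, 3.6, -20.2, 36.2, 0, 0.57], [0, 0, 3.6, -20.2, 36.2, 0, 0.57], [0, 0, 3.6, -20.2, 36.2, 0, 0.57], [0, 0, 3.6, -20.2, 36.2, 0, 0.57], [0, 0, 3.6, -20.2, 36.2, 0, 0.57], [0, 0, 3.6, -20.2, 36.2, 0, 0.57], [-2, 3.67, 0, 0, 0, -43, 0.57], [-2, 3.67, 0, 0, 0, -43, 0.57], [-2, 3.67, 0, 0, 0, -43, 0.57], [-2, 3.67, 0, 0, 0, -43, 0.57], [-2, 3.67, 0, 0, 0, -43, 0.57], [-2, 3.67, 0, 0, 0, -43, 0.57], [0, 0, 0, 0, 0, 0, 0.57], [0, 0, 0, 0, 0, 0, 0.57]]}}

```text
clock: 8.1
eef_pos: [482.2, 338.5, 100.5]
eef_rot: [3.141, 0.435, 0.497]
wrist_force: [1.0, -0.7, 1.6]
finger_gap: 40.7
finger_force: 0.0
```

```bash
python3 - <<'E'
from k import *
np.set_printoptions(precision=3,suppress=True)
s=manip.read_state();r=R.from_euler("xyz",s["eef_rot"])
yl=np.array([.476,-.880,0])
t=R.from_rotvec(np.radians(-25)*yl)*R.from_euler("xyz",[np.pi,0,np.radians(28.4)])
print(s["eef_pos"],np.degrees((t*r.inv()).as_rotvec()),r.apply([0,0,1]),s["finger_gap"],s["joints"])
print("to target",np.array([444.9,317.7,10])-s["eef_pos"], fk(s["joints"],M)[0]-s["eef_pos"])
im=np.hstack([cv2.resize(manip.camera("top")[190:290,150:250,::-1],(400,400)),cv2.resize(manip.camera("side")[270:390,130:250,::-1],(400,400))])
cv2.imwrite("pics/b.png",im)
E
```

```text
[482.222 338.484 100.53 ] [-0.006  0.11  -0.071] [-0.37  -0.202 -0.907] 40.66338590079566 [0.542 0.757 1.143 0.018 1.676 1.614]
to target [-37.322 -20.784 -90.53 ] [-0.908 -0.446  0.335]
```

View pics/b.png

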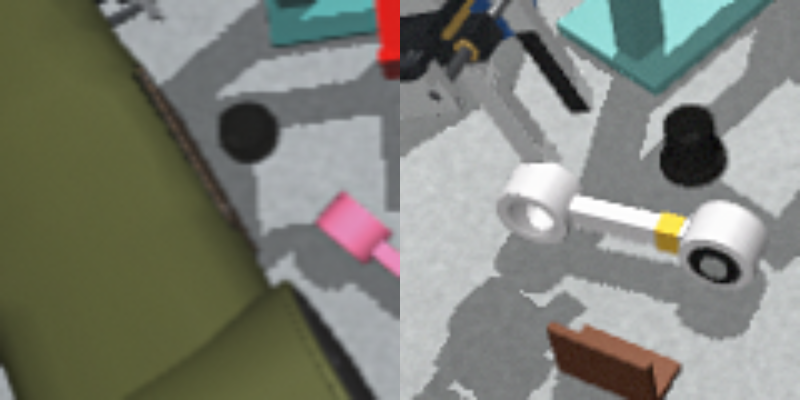

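The picture shows the fingers above the rod, with their tips at (545,155) and (580,105), and clear of the bush at (692,145) and the bracket at (610,365). I'll go down and grip.

Call:
{"fn": "servo_tool", "kwargs": {"rows": [[0, 0, 0, -7.5, -4.2, -18, 0.57], [0, 0, 0, -7.5, -4.2, -18, 0.57], [0, 0, 0, -7.5, -4.2, -18, 0.57], [0, 0, 0, -5.6, -3.1, -13.5, 0.57], [0, 0, 0, -4.6, -2.6, -11.5, 0.57], [0, 0, 0, -4.6, -2.5, -11.5, 0.57], [0, 0, 0, 0, 0, 0, 0.57], [0, 0, 0, 0, 0, 0, 0.9], [0, 0, 0, 0, 0, 0, 0.9], [0, 0, 0, 0, 0, 0, 0.9], [0, 0, 0, 0, 0, 0, 0.9], [0, 0, 0, 0, 0, 0, 0.9], [0, 0, 0, 0, 0, 0, 0.9]], "grip_force": 50}}

```text
clock: 9.82
eef_pos: [444.8, 317.6, 8.9]
eef_rot: [3.141, 0.437, 0.496]
wrist_force: [1.7, 2.4, 2.5]
finger_gap: 13.8
finger_force: 50.0
```

```bash
python3 - <<'E'
from k import *
np.set_printoptions(precision=2,suppress=True)
s=manip.read_state();q=s["joints"];r=R.from_euler("xyz",s["eef_rot"]);p=s["eef_pos"]
A=rk(-190,17,300);B=rk(-135,17,135);C2=rk(-52,17,133)
print("A",A,"B",B,"C",C2)
ax=np.array([np.cos(RK[2]),np.sin(RK[2]),0])
up=p+[0,0,310]
for i in range(0,6):q,e=ik(p+[0,0,62*i],r,q);print("up",q,round(e,3))
for i in range(1,9):
    f=i/8;q,e=ik(up+(A-up)*f,R.from_rotvec([0,0,np.radians(68)*f])*r,q);print("mv",q,round(e,3))
r=R.from_rotvec([0,0,np.radians(68)])*r
for t in range(15,91,15):q,e=ik(A,R.from_rotvec(np.radians(t)*ax)*r,q);print(t,q,round(e,3))
rf=R.from_rotvec(np.radians(90)*ax)*r
for X in(B,rk(-95,17,135),C2):q,e=ik(X,rf,q);print("in",q,round(e,3))
print(rf.apply([0,0,1]))
E
```

```text
A [423.87  18.95 300.  ] B [478.53  25.11 135.  ] C [561.   34.4 133. ]
up [0.54 0.78 1.33 0.02 1.46 1.61] 0.0
up [0.54 0.7  1.31 0.02 1.56 1.61] 0.0
up [0.54 0.63 1.27 0.02 1.67 1.62] 0.0
up [0.54 0.58 1.21 0.02 1.79 1.62] 0.0
up [0.54 0.54 1.12 0.02 1.91 1.62] 0.0
up [0.54 0.52 1.01 0.02 2.04 1.62] 0.0
mv [ 0.52  0.46  1.1  -0.06  2.01  1.44] 0.0
mv [ 0.5   0.4   1.19 -0.13  1.96  1.25] 0.0
mv [ 0.47  0.34  1.29 -0.2   1.91  1.07] 0.0
mv [ 0.44  0.27  1.38 -0.27  1.84  0.9 ] 0.0
mv [ 0.4   0.2   1.47 -0.33  1.76  0.72] 0.0
mv [ 0.36  0.13  1.56 -0.37  1.68  0.54] 0.0
mv [ 0.3   0.05  1.64 -0.41  1.59  0.36] 0.0
mv [ 0.23 -0.02  1.72 -0.44  1.5   0.16] 0.0
15 [ 0.07 -0.05  1.7  -0.18  1.48 -0.03] 0.0
30 [-0.1  -0.04  1.69  0.09  1.51 -0.21] 0.0
45 [-0.25 -0.    1.69  0.33  1.58 -0.38] 0.0
60 [-0.38  0.07  1.69  0.53  1.68 -0.51] 0.0
75 [-0.48  0.16  1.7   0.71  1.79 -0.61] 0.0
90 [-0.54  0.26  1.72  0.87  1.91 -0.69] 0.0
in [-0.48  0.6   1.69  0.86  1.67 -0.89] 0.0
in [-0.44  0.66  1.58  0.89  1.68 -0.83] 0.0
in [-0.4   0.73  1.46  0.92  1.69 -0.77] 0.0
[-0.1   0.9  -0.42]
```

Call:
{"fn": "servo_tool", "kwargs": {"rows": [[0, 0, 0, 0, 0, 15, 0.9], [0, 0, 0, 0, 0, 30, 0.9], [0, 0, 0, 0, 0, 40, 0.9], [0, 0, 0, 0, 0, 40, 0.9], [0, 0, 0, 0, 0, 40, 0.9], [0, 0, 0, 0, 0, 40, 0.9], [0, 0, 0, 0, 0, 40, 0.9], [0, 0, 0, 0, 0, 40, 0.9], [0, 0, 0, 0, 0, 25, 0.9], [0, 0, 0, 0, 0, 0, 0.9]]}}

```text
clock: 11.08
eef_pos: [444.7, 317.4, 320.2]
eef_rot: [3.141, 0.435, 0.497]
wrist_force: [1.0, -0.1, -5.4]
finger_gap: 13.8
finger_force: 49.9
```

Call:
{"fn": "servo_tool", "kwargs": {"rows": [[0, 0, 6.8, -2.1, -29.9, -2, 0.9], [0, 0, 6.8, -2.1, -29.9, -2, 0.9], [0, 0, 6.8, -2.1, -29.9, -2, 0.9], [0, 0, 6.8, -2.1, -29.9, -2, 0.9], [0, 0, 6.8, -2.1, -29.9, -2, 0.9], [0, 0, 6.8, -2.1, -29.9, -2, 0.9], [0, 0, 6.8, -2.1, -29.9, -2, 0.9], [0, 0, 6.8, -2.1, -29.9, -2, 0.9], [0, 0, 6.8, -2.1, -29.9, -2, 0.9], [0, 0, 6.8, -2.1, -29.9, -2, 0.9], [0, 0, 0, 0, 0, 0, 0.9]]}}

```text
clock: 12.45
eef_pos: [422.2, 17.2, 297.5]
eef_rot: [-3.14, 0.438, 1.684]
wrist_force: [-0.0, 0.0, -5.8]
finger_gap: 13.6
finger_force: 49.9
```

Call:
{"fn": "servo_tool", "kwargs": {"rows": [[7.45, 0.84, 0, 0, 0, 0, 0.9], [7.45, 0.84, 0, 0, 0, 0, 0.9], [7.45, 0.84, 0, 0, 0, 0, 0.9], [7.45, 0.84, 0, 0, 0, 0, 0.9], [7.45, 0.84, 0, 0, 0, 0, 0.9], [7.45, 0.84, 0, 0, 0, 0, 0.9], [7.45, 0.84, 0, 0, 0, 0, 0.9], [7.45, 0.84, 0, 0, 0, 0, 0.9], [7.45, 0.84, 0, 0, 0, 0, 0.9], [7.45, 0.84, 0, 0, 0, 0, 0.9], [7.45, 0.84, 0, 0, 0, 0, 0.9], [7.45, 0.84, 0, 0, 0, 0, 0.9], [0, 0, 0, 0, 0, 0, 0.9], [0, 0, 0, 0, 0, 0, 0.9]]}}

```text
clock: 14.2
eef_pos: [423.7, 18.7, 298.5]
eef_rot: [-3.141, -1.129, 1.682]
wrist_force: [-1.3, -0.2, -5.1]
finger_gap: 13.7
finger_force: 49.9
```

```bash
python3 - <<'E'
from k import *
np.set_printoptions(precision=3,suppress=True)
s=manip.read_state();r=R.from_euler("xyz",s["eef_rot"]);ps=RK[2]
print(s["eef_pos"],s["joints"])
c=np.cos(ps);sn=np.sin(ps)
z=np.array([-sn*np.sin(1.1345),c*np.sin(1.1345),-np.cos(1.1345)])
y=r.apply([0,1,0]);print(y,r.apply([0,0,1]),z)
yt=np.sign(y[0])*np.array([c,sn,0]);t=R.from_matrix(np.c_[np.cross(yt,z),yt,z])
print("fix",np.degrees((t*r.inv()).as_rotvec()),"to B",rk(-135,17.2,135)-s["eef_pos"],"grasp",rk(-135,0,0))
a=manip.camera("top");b=manip.camera("side")
cv2.imwrite("pics/c.png",np.hstack([cv2.resize(a[140:290,200:300,::-1],(400,600),interpolation=2),cv2.resize(b[140:290,200:300,::-1],(400,600),interpolation=2)]))
print("tip px",proj("top",rk(-95,0,206)),proj("side",rk(-95,0,206)))
E
```

```text
[423.681  18.657 298.519] [-0.535  0.26   1.724  0.869  1.904 -0.686]
[ 0.994  0.112 -0.   ] [-0.101  0.899 -0.427] [-0.101  0.901 -0.423]
fix [0.288 0.021 0.024] to B [  54.822    6.649 -163.519] grasp [480.429   8.215   0.   ]
tip px [[286.494 194.805]] [[276.516 199.934]]
```

View pics/c.png

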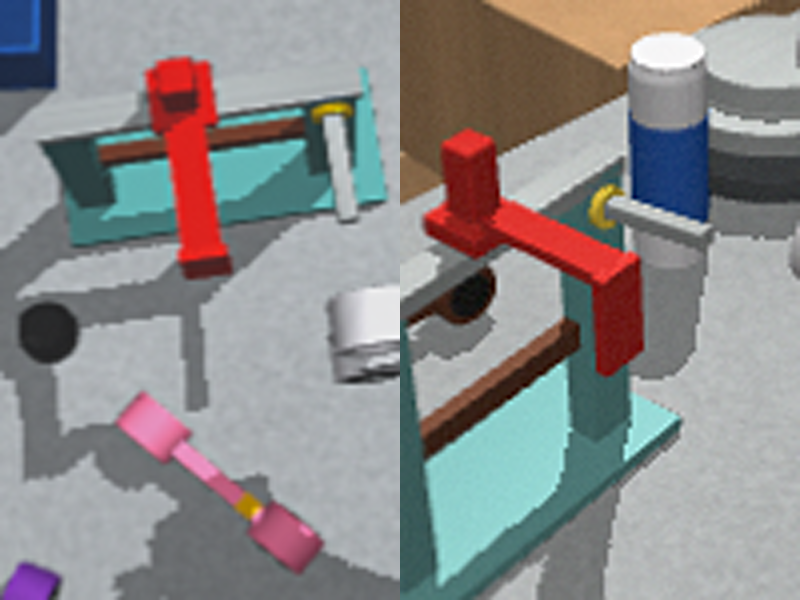

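Call:
{"fn": "servo_tool", "kwargs": {"rows": [[0, 0, 0, 5, 0.6, -20, 0.9], [0, 0, 0, 10, 1.2, -30, 0.9], [0, 0, 0, 10, 1.2, -30, 0.9], [0, 0, 0, 10, 1.2, -30, 0.9], [0, 0, 0, 10, 1.2, -30, 0.9], [0.3, 0, 0, 9.8, 1.2, -23.5, 0.9], [0, 0, 0, 0, 0, 0, 0.9], [0, 0, 0, 0, 0, 0, 0.9]]}}

```text
clock: 15.3
eef_pos: [478.3, 25.1, 135.5]
eef_rot: [3.138, -1.137, 1.686]
wrist_force: [-0.2, -1.0, -5.8]
finger_gap: 13.5
finger_force: 49.9
```

```bash
python3 - <<'E'
from k import *
np.set_printoptions(precision=3,suppress=True)
s=manip.read_state();r=R.from_euler("xyz",s["eef_rot"])
print(s["eef_pos"],s["wrist_force"],s["eef_pos"]-19*r.apply([0,0,1]))
a=manip.camera("top");b=manip.camera("side")
cv2.imwrite("pics/d.png",np.hstack([cv2.resize(a[170:270,250:315,::-1],(390,600),interpolation=2),cv2.resize(b[180:280,250:315,::-1],(390,600),interpolation=2)]))
g=s["eef_pos"]-19*r.apply([0,0,1]);e=g+[0,0,65]
for n in("top","side"):
    ox,oy=(250,170) if n=="top" else(250,180)
    for nm,X in [("eye",e),("near face",e-r.apply([0,16,0])),("far",e+r.apply([0,16,0])),("bush near",e-r.apply([0,16,0])-[0,0,130])]:
        print(n,nm,(proj(n,X)[0]-[ox,oy]+.5)*6+([390,0] if n=="side" else [0,0]))
E
```

```text
[478.303  25.108 135.471] [-0.179 -0.975 -5.797] [480.212   7.972 143.454]
top eye [235.272 238.056]
top near face [240.387 273.133]
top far [230.18  203.146]
top bush near [237.615 317.816]
side eye [632.513 153.487]
side near face [665.196 168.317]
side far [600.313 138.881]
side bush near [659.118 420.67 ]
```

View pics/d.png

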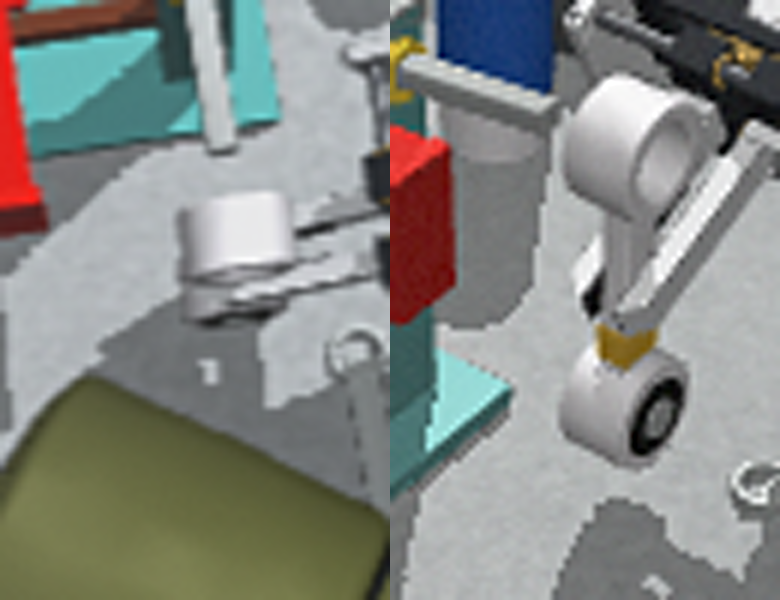

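In the side half the open eye's near face is at (667,158), about 5 mm higher than predicted. In the top half the eye is in line with the peg at x≈237. I'll lower it 7 mm and slide it on gently.

Call:
{"fn": "servo_tool", "kwargs": {"rows": [[0, 0, 0, 0, 0, -7, 0.9], [0, 0, 0, 5, 0.6, 0, 0.9], [0, 0, 0, 8, 0.9, 0, 0.9], [0, 0, 0, 8, 0.9, 0, 0.9], [0, 0, 0, 8, 0.9, 0, 0.9], [0, 0, 0, 8, 0.9, 0, 0.9], [0, 0, 0, 8, 0.9, 0, 0.9], [0, 0, 0, 5, 0.6, -0.5, 0.9], [0, 0, 0, 0, 0, 0, 0.9]]}}

```text
clock: 16.52
eef_pos: [528.5, 30.9, 127.5]
eef_rot: [3.139, -1.138, 1.685]
wrist_force: [-0.8, -0.6, -5.0]
finger_gap: 13.5
finger_force: 49.9
```

No contact. I'll carry on to the peg's middle.

Call:
{"fn": "servo_tool", "kwargs": {"rows": [[0, 0, 0, 6, 0.7, -0.6, 0.9], [0, 0, 0, 6, 0.7, -0.6, 0.9], [0, 0, 0, 6, 0.7, -0.6, 0.9], [0, 0, 0, 6, 0.7, -0.6, 0.9], [0, 0, 0, 6, 0.7, -0.6, 0.9], [0, 0, 0, 0, 0, 0, 0.9]]}}

```text
clock: 17.27
eef_pos: [558.6, 34.4, 124.5]
eef_rot: [3.139, -1.138, 1.685]
wrist_force: [0.1, 0.5, -5.5]
finger_gap: 13.4
finger_force: 49.9
```

```bash
python3 - <<'E'
from k import *
np.set_printoptions(precision=1,suppress=True)
s=manip.read_state();r=R.from_euler("xyz",s["eef_rot"]);g=s["eef_pos"]-19*r.apply([0,0,1])
d=g-[RK[0],RK[1],0];c,sn=np.cos(RK[2]),np.sin(RK[2]);print("grasp rack",c*d[0]+sn*d[1],-sn*d[0]+c*d[1],g[2],"force",s["wrist_force"])
E
```

```text
grasp rack -54.37883443590914 -0.006656877020216001 132.45919643601377 force [ 0.1  0.5 -5.5]
```

Call:
{"fn": "servo_tool", "kwargs": {"rows": [[0, 0, 0, 0, 0, -3, 0.9], [0, 0, 0, 0, 0, -3, 0.9], [0, 0, 0, 0, 0, -2, 0.9], [0, 0, 0, 0, 0, -1, 0.9], [0, 0, 0, 0, 0, 0, 0.9]]}}

```text
clock: 17.9
eef_pos: [558.9, 34.8, 119.9]
eef_rot: [3.127, -1.143, 1.697]
wrist_force: [-5.7, 2.7, 28.6]
finger_gap: 13.5
finger_force: 49.9
```

Contact came about 4.5 mm down. I'll back off to unload, then open to about 40 mm.

Call:
{"fn": "servo_tool", "kwargs": {"rows": [[0, 0, 0, 0, 0, 2, 0.9], [0, 0, 0, 0, 0, 2, 0.9], [0, 0, 0, 0, 0, 0, 0.9], [0, 0, 0, 0, 0, 0, 0.9]]}}

```text
clock: 18.4
eef_pos: [558.4, 34.4, 120.2]
eef_rot: [3.137, -1.139, 1.686]
wrist_force: [-1.1, 2.8, 6.6]
finger_gap: 13.3
finger_force: 49.9
```

Call:
{"fn": "servo_tool", "kwargs": {"rows": [[0, 0, 0, 0, 0, 0.8, 0.9], [0, 0, 0, 0, 0, 0, 0.9], [0, 0, 0, 0, 0, 0, 0.8], [0, 0, 0, 0, 0, 0, 0.7], [0, 0, 0, 0, 0, 0, 0.57], [0, 0, 0, 0, 0, 0, 0.57], [0, 0, 0, 0, 0, 0, 0.57], [0, 0, 0, 0, 0, 0, 0.57]]}}

```text
clock: 19.4
eef_pos: [558.4, 34.3, 120.4]
eef_rot: [3.139, -1.138, 1.685]
wrist_force: [-0.0, -0.1, -0.7]
finger_gap: 40.2
finger_force: 0.0
```

```bash
python3 - <<'E'
from k import *
np.set_printoptions(precision=1,suppress=True)
a=manip.camera("top");b=manip.camera("side")
cv2.imwrite("pics/e.png",np.hstack([cv2.resize(a[150:250,250:315,::-1],(390,600),interpolation=2),cv2.resize(b[170:270,240:305,::-1],(390,600),interpolation=2)]))
s=manip.read_state();print(s["wrist_force"],s["joints"],R.from_euler("xyz",s["eef_rot"]).apply([0,0,1]))
E
```

```text
[-0.4 -0.3  0.3] [-0.4  0.7  1.5  0.9  1.7 -0.8] [-0.1  0.9 -0.4]
```

View pics/e.png

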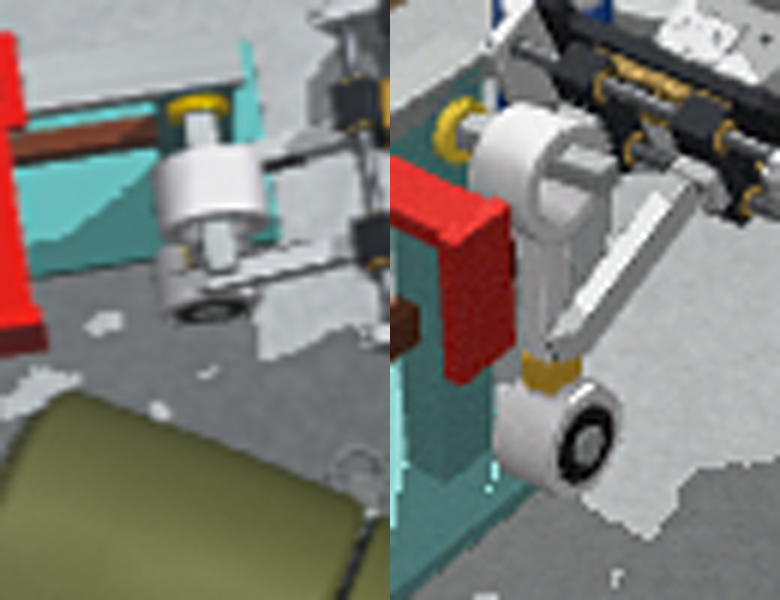

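The peg runs through the eye (top: peg on both sides of the boss; side: peg tip at (600,165)). The link hangs straight, and the fingers are open around the rod. I'll plan the retreat and the return to the keeper.

```bash
python3 - <<'E'
from k import *
np.set_printoptions(precision=2,suppress=True)
s=manip.read_state();q=s["joints"];r=R.from_euler("xyz",s["eef_rot"]);p=s["eef_pos"]
d=r.apply([0,0,1]);ax=np.array([np.cos(RK[2]),np.sin(RK[2]),0])
def go(n,P,r):
    global q;q0=q;q,e=ik(P,r,q);print(n,q,round(e,3),np.abs(q-q0).max())
p1=p-130*d;print(p1)
for f in(.5,1):go("ret",p-130*f*d,r)
W=np.array([500,-60,380.])
for f in(.5,1):go("W",p1+(W-p1)*f,r)
for t in range(13,66,13):go(t,W,R.from_rotvec(-np.radians(t)*ax)*r)
r=R.from_rotvec(-np.radians(65)*ax)*r
for t in range(15,91,15):go(t,W,R.from_rotvec([0,0,-np.radians(t)])*r)
r=R.from_rotvec([0,0,-np.radians(90)])*r
print(r.as_euler("xyz"))
for f in(.5,1):go("K",W+(np.array([602.7,122.2,360])-W)*f,r)
E
```

```text
[571.43 -83.01 174.99]
ret [-0.48  0.76  1.37  0.88  1.78 -0.77] 0.0 0.10677766531860877
ret [-0.56  0.78  1.25  0.85  1.89 -0.73] 0.0 0.12206892972500505
W [-0.57  0.59  1.31  0.88  1.99 -0.64] 0.0 0.1939915528864843
W [-0.59  0.42  1.32  0.94  2.1  -0.51] 0.0 0.16510924121125686
13 [-0.54  0.35  1.29  0.77  2.02 -0.5 ] 0.0 0.1676763916698013
26 [-0.48  0.29  1.28  0.6   1.94 -0.48] 0.0 0.17414764512113656
39 [-0.4   0.22  1.29  0.41  1.85 -0.45] 0.0 0.18393210288056278
52 [-0.31  0.17  1.3   0.21  1.76 -0.39] 0.0 0.19667979439261624
65 [-0.19  0.12  1.34  0.    1.68 -0.31] 0.0 0.21086621020807514
15 [-0.19  0.12  1.34  0.    1.68 -0.04] 0.0 0.2618769848909118
30 [-0.19  0.12  1.34  0.    1.68  0.22] 0.0 0.26197576192815564
45 [-0.19  0.12  1.34  0.    1.68  0.48] 0.0 0.26206282809317305
60 [-0.19  0.12  1.34  0.    1.68  0.74] 0.0 0.2621319943518124
75 [-0.19  0.12  1.34  0.    1.68  1.  ] 0.0 0.2621782767657814
90 [-0.19  0.12  1.34 -0.    1.68  1.27] 0.0 0.2621983089762223
[ 3.14 -0.    0.11]
K [-0.01  0.24  1.22 -0.    1.67  1.45] 0.0 0.1825019128446757
K [ 0.14  0.4   1.04 -0.    1.7   1.6 ] 0.0 0.18136622813025816
```

Call:
{"fn": "servo_tool", "kwargs": {"rows": [[0, 0, 0, 1, -9, 4.2, 0.57], [0, 0, 0, 1.5, -13.5, 6.3, 0.57], [0, 0, 0, 2, -18, 8.4, 0.57], [0, 0, 0, 2, -18, 8.4, 0.57], [0, 0, 0, 2, -18, 8.4, 0.57], [0, 0, 0, 2, -18, 8.4, 0.57], [0, 0, 0, 2, -18, 8.4, 0.57], [0, 0, 0, 0, 0, 0, 0.3]]}}

```text
clock: 20.5
eef_pos: [571.2, -79.7, 173.4]
eef_rot: [3.136, -1.137, 1.685]
wrist_force: [-0.4, 0.4, -0.4]
finger_gap: 47.2
finger_force: 0.0
```

Call:
{"fn": "servo_tool", "kwargs": {"rows": [[0, 0, 0, -14.2, 4, 41.4, 0], [0, 0, 0, -14.2, 4, 41.4, 0], [0, 0, 0, -14.2, 4, 41.4, 0], [0, 0, 0, -14.2, 4, 41.4, 0], [0, 0, 0, -14.2, 4, 41.4, 0], [-8.07, -0.91, 0, 0, 0, 0, 0], [-8.07, -0.91, 0, 0, 0, 0, 0], [-8.07, -0.91, 0, 0, 0, 0, 0], [-8.07, -0.91, 0, 0, 0, 0, 0], [-8.07, -0.91, 0, 0, 0, 0, 0], [-8.07, -0.91, 0, 0, 0, 0, 0], [-8.07, -0.91, 0, 0, 0, 0, 0], [-8.07, -0.91, 0, 0, 0, 0, 0], [0, 0, 0, 0, 0, 0, 0]]}}

```text
clock: 22.25
eef_pos: [499.7, -56.5, 380.2]
eef_rot: [3.14, -0.004, 1.687]
wrist_force: [-0.1, 0.7, 0.1]
finger_gap: 94.2
finger_force: 0.0
```

Call:
{"fn": "servo_tool", "kwargs": {"rows": [[0, 0, -9, 0, 0, 0, 0], [0, 0, -9, 0, 0, 0, 0], [0, 0, -9, 0, 0, 0, 0], [0, 0, -9, 0, 0, 0, 0], [0, 0, -9, 0, 0, 0, 0], [0, 0, -9, 0, 0, 0, 0], [0, 0, -9, 0, 0, 0, 0], [0, 0, -9, 0, 0, 0, 0], [0, 0, -9, 0, 0, 0, 0], [0, 0, -9, 0, 0, 0, 0], [0, 0, 0, 25.5, 45.5, -5, 0], [0, 0, 0, 25.5, 45.5, -5, 0], [0, 0, 0, 25.5, 45.5, -5, 0], [0, 0, 0, 25.5, 45.5, -5, 0], [0, 0, 0, 0, 0, 0, 0], [0, 0, 0, 0, 0, 0, 0]]}}

```text
clock: 24.25
eef_pos: [601.8, 123.1, 359.4]
eef_rot: [3.142, -0.002, 0.113]
wrist_force: [1.2, -0.4, 0.3]
finger_gap: 94.3
finger_force: 0.0
```

Call:
{"fn": "servo_tool", "kwargs": {"rows": [[0, 0, 0, 0.7, -1, -25, 0], [0, 0, 0, 0, 0, -30, 0], [0, 0, 0, 0, 0, -30, 0], [0, 0, 0, 0, 0, -17, 0], [0, 0, 0, 0, 0, 0, 0.5], [0, 0, 0, 0, 0, 0, 0.9], [0, 0, 0, 0, 0, 0, 0.9], [0, 0, 0, 0, 0, 0, 0.9], [0, 0, 0, 0, 0, 0, 0.9], [0, 0, 0, 0, 0, 0, 0.9], [0, 0, 0, 0, 0, 0, 0.9], [0, 0, 0, 0, 0, 0, 0.9], [0, 0, 0, 0, 0, 0, 0.9]], "grip_force": 10}}

```text
clock: 25.88
eef_pos: [602.6, 122.7, 258.0]
eef_rot: [3.14, -0.004, 0.113]
wrist_force: [0.3, -0.2, -0.7]
finger_gap: 24.0
finger_force: 10.0
```

Call:
{"fn": "servo_tool", "kwargs": {"rows": [[0, 0, 0, 0.8, -7, 0, 0.9], [0, 0, 0, 0.8, -7, 0, 0.9], [0, 0, 0, 0.8, -7, 0, 0.9], [0, 0, 0, 0.8, -7, 0, 0.9], [0, 0, 0, 0.8, -7, 0, 0.9], [0, 0, 0, 0.8, -7, 0, 0.9], [0, 0, 0, 0.8, -7, 0, 0.9], [0, 0, 0, 0.8, -7, 0, 0.9], [0, 0, 0, 0.8, -7, 0, 0.9], [0, 0, 0, 0.8, -7, 0, 0.9], [0, 0, 0, 0.8, -7, 0, 0.9], [0, 0, 0, 0.8, -7, 0, 0.9], [0, 0, 0, 0.8, -7, 0, 0.9], [0, 0, 0, 0.8, -5, 0, 0.9], [0, 0, 0, 0, 0, 0, 0.9], [0, 0, 0, 0, 0, 0, 0.9]]}}

```text
clock: 27.88
eef_pos: [614.3, 26.0, 257.9]
eef_rot: [3.139, -0.005, 0.113]
wrist_force: [7.6, 0.0, -2.3]
finger_gap: 24.0
finger_force: 10.0
```

Call:
{"fn": "servo_tool", "kwargs": {"rows": [[0, 0, 0, 0.1, -1, 0, 0.9], [0, 0, 0, 0.1, -1, 0, 0.9], [0, 0, 0, 0.1, -1, 0, 0.9], [0, 0, 0, 0, 0, 0, 0.9]]}}

```text
clock: 28.38
eef_pos: [614.6, 23.7, 257.9]
eef_rot: [3.141, -0.005, 0.113]
wrist_force: [7.4, 4.1, -2.1]
finger_gap: 23.8
finger_force: 10.0
```

Call:
{"fn": "servo_tool", "kwargs": {"rows": [[0, 0, 0, 0, -1, 0, 0.9], [0, 0, 0, 0, -1, 0, 0.9], [0, 0, 0, 0, 0, 0, 0.9]]}}

```text
clock: 28.75
eef_pos: [614.6, 23.7, 257.9]
eef_rot: [-3.14, -0.006, 0.114]
wrist_force: [7.5, 15.6, -2.2]
finger_gap: 24.2
finger_force: 10.0
```

The keeper is against its stop: the TCP no longer moves and the force is rising. I'll back off 2 mm, release, lift and check.

Call:
{"fn": "servo_tool", "kwargs": {"rows": [[0, 0, 0, 0, 1.8, 0, 0.9], [0, 0, 0, 0, 0, 0, 0.3], [0, 0, 0, 0, 0, 0, 0], [0, 0, 0, 0, 0, 0, 0], [0, 0, 0, 0, 0, 0, 0], [0, 0, 0, 0, 0, 15, 0], [0, 0, 0, 0, 0, 30, 0], [0, 0, 0, 0, 0, 40, 0], [0, 0, 0, 0, 0, 40, 0], [0, 0, 0, -40, 0, 20, 0], [0, 0, 0, -50, -30, 0, 0], [0, 0, 0, -50, -50, 0, 0], [0, 0, 0, -20, -55, 0, 0], [0, 0, 0, 0, -55, 0, 0], [0, 0, 0, 0, -55, 0, 0], [0, 0, 0, 0, -50, 0, 0], [0, 0, 0, 0, 0, 0, 0], [0, 0, 0, 0, 0, 0, 0]]}}

```text
clock: 31.0
eef_pos: [459.9, -265.2, 403.7]
eef_rot: [3.14, -0.004, 0.113]
wrist_force: [0.2, 0.4, 0.2]
finger_gap: 94.2
finger_force: 0.0
```

```bash
python3 - <<'E'
from k import *
a=manip.camera("top");b=manip.camera("side")
cv2.imwrite("pics/f.png",np.hstack([cv2.resize(a[130:250,230:320,::-1],(400,533),interpolation=2),cv2.resize(b[150:270,210:300,::-1],(400,533),interpolation=2)]))
E
```

```text
(no output)
```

View pics/f.png

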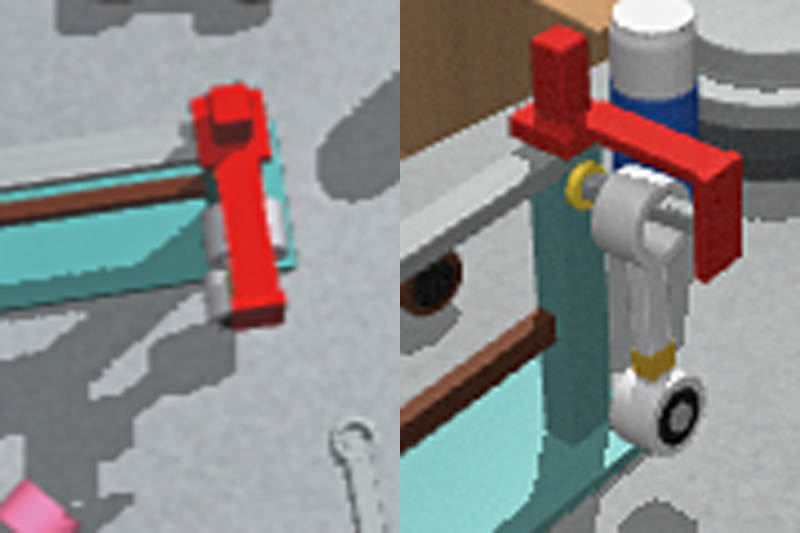

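The keeper's tab stands in front of the peg tip (side (720,220)), and the link hangs straight from the peg through its empty eye, with the gripper clear of everything. I'm handing it in.

```bash
python3 -c "
from cell import manip
print(manip.sign_off())"
```

```text
the job is handed in; nothing more can be done
None
```

The link hangs still on the peg by its empty eye, the keeper is pushed back to its closed stop, and the job was handed in at about 31 s of the 69 s allowed; the sign-off gave no verdict, and I didn't re-measure the other parts.

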